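Proof-load the rail's clamp screw, then set the level on the rail

ROBOT

A 6-joint arm with a two-finger parallel gripper is mounted at the origin on a cart in front of the work surface, level with it; the furniture and walls round the work are solid. World frame = base frame: x ahead of the robot, y to its left, z up, the work surface at z = 0. Lengths are in m, angles in rad, forces in N, time in s.
With the tool pointing down it reaches from about 0.375 to 0.975 m from the base axis. Payload 3.8 kg.
Tool frame: the origin (TCP) lies on the mounting face of the last link; the fingertips stand 173 mm ahead of it and the grasp point (between the pads) lies 155 mm ahead of it; z points along the fingers, y is the line along which they close (so a half turn about z gives the same grasp; the last joint's range is limited). The gripper opens to 85 mm and grips with 20 to 120 N. Pads are 22 mm wide; open, the fingers measure 114 mm over their backs; the gripper's body (76 mm by 85 mm) begins 54 mm behind the grasp point. The pads swing forward as they close: fully open they stand 13 mm farther back than shut.
Start: joints at [-1.33, 0.264, 1.604, -0, 1.274, -0.037], TCP at [0.185, -0.649, 0.405] pointing down, gripper open.
Joint ranges: [-2.63, 2.63], [-0.94, 2.18], [0.31, 2.57], [-1.31, 4.45], [0, 2.66], [-2.55, 2.55]. Speed limits (rad/s): [2.57, 2.57, 3.14, 3.14, 3.14, 3.14].

INTERFACE

Orientations are given as a rotation vector (axis times angle).
In Python, from workcell import bot gives the robot as it stands.
- The arm moves only by the tool drive_tool, never from a script. Its argument "increments" is a list of rows, each an object with "delta_pos": the shift along the tool's x, y, z in mm, a list of three; "turn": the turn about the tool's z in rad; "jaw": the opening, from -1 (shut) to 1 (fully open). A call has 1 to 8 rows; each row shifts and turns the commanded pose from where the row before left it, along the tool's axes as they then stand; what a row does not reach is not made up. A row lasts 1/12 s, in which the tool goes at most 41.7 mm and 7.16 degrees, less where a joint would pass 70% of its speed; a pose out of reach is approached as far as the arm can. A call is refused whole if a number of a shift passes 41.7 or a number of a turn 0.125, either way. A call with a gripper value outside its range is refused whole. The fingers move at their own pace and stop on an object; "grip_force" is the grip in N (left out, the last holds). Time passes only in rows, so rows that do not move let the fingers close. It gives the time, the measured TCP pose, the force, the opening and the grip force at its end, in the units of the state.
- bot.read_state(): the state, without advancing time (a new reading comes with each control period).
- bot.read_camera(name): name is "scene" or "side" or "wrist"; returns a dict with "pixels" (420x560x3 uint8, red, green, blue), "fovy" (degrees; the focal length in pixels is half the picture's height over the tangent of half this angle, whatever the lens; pixels are square), "cx", "cy" (the principal point, pixels), "camera_from_world" (4x4, takes a point from world to camera coordinates); the wrist camera has in their place "hand_eye" (4x4, takes a point from camera to tool coordinates, whose origin is the TCP and whose axes are the flange's). Camera axes: x right, y down, z forward; pixel columns grow to the right and rows downward; lengths in m; the calibration is good to about 2 mm. A picture is of the moment at which its call begins: read the wrist's pose just before it. There is no depth.
- bot.finish_job(): hands the job in; it is judged then, once.
The state is a dict: "time": time; "q": joint angles; "joint_vel": joint speeds; "joint_torque": joint torques, N m; "tool_pos": TCP position; "tcp_rot": TCP orientation; "wrist_force": force on the tool from outside, world axes, zero at the start; "torque": the same for the moment, N m; "width": opening from 0.0 (shut) to 1.0 (fully open); "grip_force": force on a finger pad.
Only numpy, scipy, OpenCV 4.12 (cv2) and the standard library are available. Lean on these libraries where they do the work, as an engineer would, in place of code of your own. Each camera call takes 0.05 s, during which the arm holds its last target. There are 200 camera calls.

TASK

Before the straight-edge rail is used, check that its clamp screw is tight: push the torque lever clockwise (seen from above) until its pointer stands between the two ribs of the scale, never past the second rib, hold it there for about two seconds, then let it spring back; the screw itself must not turn. Then lift the spirit level from behind the rail and stand it on top of the rail, along the rail and centred on its width, and leave it there. Do not knock the glue bottle, the tin can or the screw jar.

Things in the scene. Friction and masses are not known exactly. Their poses are not given: they have to be found in the camera images.
- rail: pale wooden rail, 30 mm wide, 400 mm long, its flat top 70 mm above the bench; fixed. Origin: centre of its underside, on the bench; y runs along the rail, x across it (away from the robot), z up. A low plinth, 60 mm wide, 220 mm long, 10 mm high, runs along its foot. The posts at its ends leave 320 mm of it clear between them
- clamp_post: grey cast post, 54 mm in x, 50 mm in y, 100 mm high, that encloses one end of the rail, 185 mm from its middle, and carries the clamp screw and torque lever; at the left or the right end, differing from run to run. Origin: centre of its underside, axes as the rail's
- end_post: the like post at the other end of the rail, with only a small nut on top, 13 mm high; origin at the centre of its underside, axes as the rail's
- rail_top (a point): centre of the rail's flat top face; same axes as the rail
- lever_hub (a point): point on the vertical axis of the clamp screw, at the height of the lever bar's centre line (120 mm above the bench). The lever has a steel hub of 15 mm radius here, its top 8 mm higher
- lever_ball (a point): centre of the black ball (24 mm diameter) at the end of the lever, 100 mm out from lever_hub at the same height. Between hub and ball the lever is a level round steel bar, 12 mm in diameter, with only the bench beneath it from 50 mm out; it points roughly toward the robot. Behind the hub a thin pointer, 55 mm long, runs straight on over the scale plate
- scale_mid (a point): point on the scale plate midway between the two raised ribs, 52 mm from the screw axis. The plate is fixed to the screw head behind the hub and turns only if the screw turns
- lever (a joint): how far the lever is sprung round relative to the screw, rad, growing clockwise seen from above; 0 at rest. It springs back with 2 N m per rad. The first rib is at 0.25 and the second at 0.50 (0.5 to 1.0 N m, so about 6 to 12 N at 80 mm from the axis). Its stops are at -0.7 and 0.7
- screw (a joint): angle of the clamp screw in its post, rad, growing clockwise seen from above (tightening); its start differs from run to run, within 0.4 either way, and at 0 the unloaded lever points along -x of the rail. It stands fast by friction up to about 1.5 N m and turns if loaded more, either way
- level: short spirit level, a plain bar 24 mm wide, 230 mm long, 40 mm high (solid body 22 mm wide), 0.18 to 0.35 kg, standing on the bench behind the rail roughly parallel to it; origin at the centre of its underside, y along its length, z up; grasp it across its width. A fixed steel tool box stands close behind it on the right: keep the gripper clear of that
- glue_bottle: bystander: upright glue bottle, 57 mm diameter, 166 mm high, in front of the rail's middle; origin at the centre of its underside, z up
- tin_can: bystander: empty tin can, 73 mm diameter, 99 mm high, beyond the right end of the rail; origin at the centre of its underside, z up
- screw_jar: bystander: jar of screws, 67 mm diameter, 90 mm high, beyond the left end of the rail; origin at the centre of its underside, z up

How it is judged:
By the outcome, as a careful person would: the job done as asked, in the order asked, and still so for the second after the job is handed in, with the robot touching nothing.
It also fails if it takes over 58 s, if anything falls off the work surface, if the arm or the gripper's body presses on something with over 40 N, if the wrist force passes 120 N, or if a joint passes its speed limit or range.

## Working session

There is one attempt and no reset: what is moved stays moved. The work goes in short steps, Python scripts to look and compute and a tool call to move; the robot and the scene stay as the last step left them, time stands still between calls to the robot, and variables do not carry over. Pictures are saved under pics/ and viewed, at most 10 in all, crops included, and the job is handed in when it is done.

Besides the shell and the picture viewer there is one more tool, called after "Call:" as name([rows], argument=value, ...), one row to a line, values as JSON. drive_tool: Moves the arm, as the interface text tells. Its arguments: {"type":"object","properties":{"increments":{"type":"array"},"grip_force":{"type":"number"}},"required":["increments"]}

```bash
mkdir -p pics; cat > h.py <<'E'
import numpy as np, cv2
from scipy.spatial.transform import Rotation as R
from workcell import bot
def snap(n,f):
    s=bot.read_state(); c=bot.read_camera(n)
    if n=='wrist':
        T=np.eye(4);T[:3,:3]=R.from_rotvec(s['tcp_rot']).as_matrix();T[:3,3]=s['tool_pos']
        M=np.linalg.inv(T@np.array(c['hand_eye']))
    else: M=np.array(c['camera_from_world'])
    cv2.imwrite(f'pics/{f}.png',np.ascontiguousarray(c['pixels'][:,:,::-1]))
    np.savez(f'pics/{f}.npz',M=M,f=210/np.tan(np.radians(c['fovy'])/2),c=[c['cx'],c['cy']])
def L(f): d=np.load(f'pics/{f}.npz'); return d['M'],float(d['f']),d['c']
def at(f,u,v,z):  # pixel -> world at height z
    M,F,c=L(f); Mi=np.linalg.inv(M); r=Mi[:3,:3]@[(u-c[0])/F,(v-c[1])/F,1]; o=Mi[:3,3]
    return o+r*(z-o[2])/r[2]
def px(f,p):
    M,F,c=L(f); q=M[:3,:3]@np.array(p)+M[:3,3]; return F*q[:2]/q[2]+c
E
python3 - <<'E'
from h import *
for n in('scene','side'):
    snap(n,n+'0')
    M,F,c=L(n+'0');print(n,F,c,np.linalg.inv(M)[:3,[2,3]].round(3).tolist())
a=cv2.imread('pics/scene0.png');b=cv2.imread('pics/side0.png')
print(bot.read_state())
E
```

```text
scene 446.0321026036629 [279.30520004 213.29561821] [[0.516, -0.086], [-0.651, 0.813], [-0.557, 0.794]]
side 395.5476121166 [280.3816872  213.76451644] [[0.328, 0.241], [-0.73, 0.686], [-0.6, 0.609]]
{'time': 0.1, 'q': array([-1.32988740e+00,  2.64694662e-01,  1.60526058e+00,  1.87825843e-05,
        1.27371785e+00, -3.69157208e-02]), 'joint_vel': array([ 7.76590821e-04,  5.28241206e-05, -1.52793519e-03,  2.34686904e-04,
       -4.22103609e-04, -8.48675053e-04]), 'joint_torque': array([ 3.78588193e-04, -5.16706216e+01, -3.68590522e+01, -3.72889269e-05,
        6.27232526e-03, -2.07124498e-05]), 'tool_pos': array([ 0.18504385, -0.64881143,  0.40346231]), 'tcp_rot': array([-3.10927997e+00, -4.34708353e-01,  3.04485523e-04]), 'wrist_force': array([-0.20644171, -0.21600836,  0.20608759]), 'torque': array([0.01176634, 0.01060938, 0.02565439]), 'grip_force': 0.0, 'width': 1.0005594525790995}
```

View pics/scene0.png

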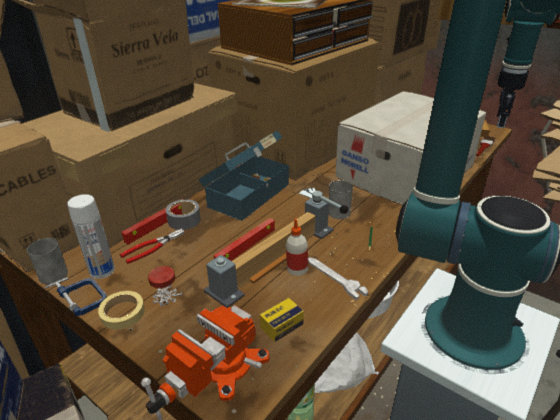

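View pics/side0.png

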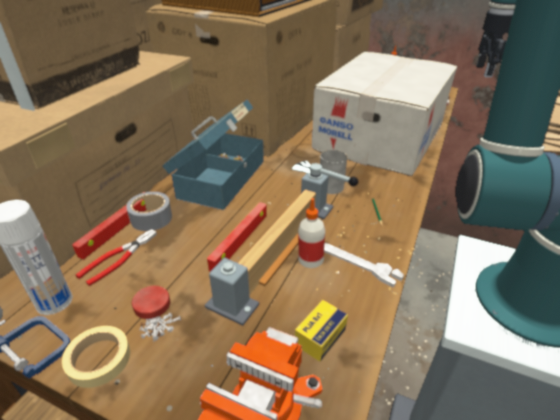

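The scene view shows the clamp post at the right end, with its ball at (343,209). The end post is at (222,280), the level is the red bar around (245,240), and the glue bottle is at (297,250). I'll enlarge both views.

```bash
python3 - <<'E'
from h import *
a=cv2.imread('pics/scene0.png')[175:310,195:360];b=cv2.imread('pics/side0.png')[145:325,200:365]
a=cv2.resize(a,None,fx=2.4,fy=2.4,interpolation=3);
A=cv2.resize(cv2.imread('pics/scene0.png')[180:310,200:360],(800,650-0),interpolation=3)[:600]
cv2.imwrite('pics/c1.png',A)
B=cv2.resize(cv2.imread('pics/side0.png')[155:315,200:370],None,fx=3.75,fy=3.75,interpolation=3)
cv2.imwrite('pics/c2.png',B)
E
```

```text
(no output)
```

View pics/c1.png

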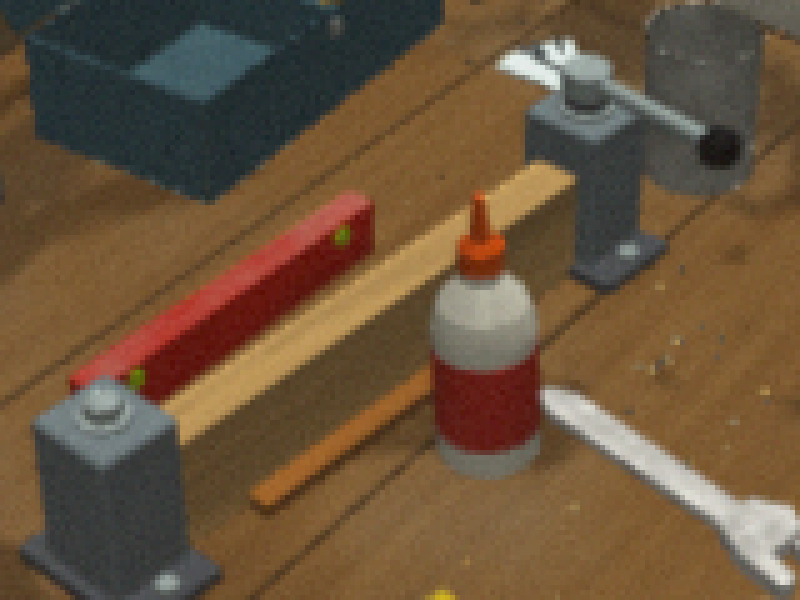

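View pics/c2.png

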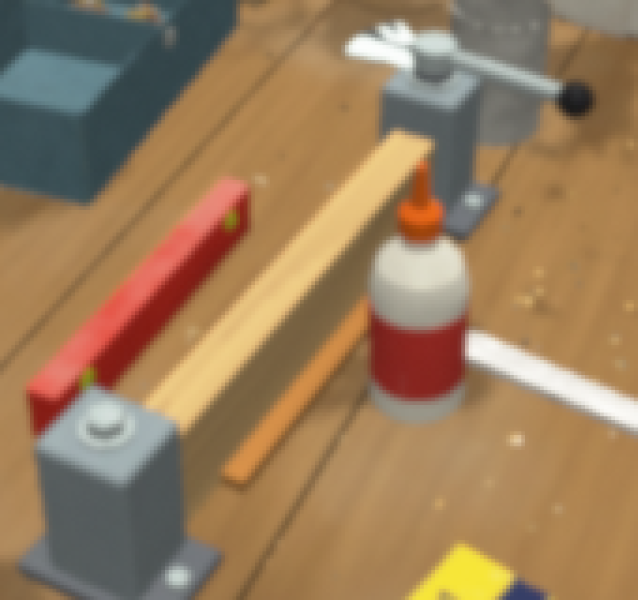

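```bash
python3 - <<'E'
from h import *
S=lambda u,v,z:at('scene0',200+u/5,180+v/5,z).round(3)[:2]
D=lambda u,v,z:at('side0',200+u/3.75,155+v/3.75,z).round(3)[:2]
for n,z,s,d in [('hubtop',.128,(587,66),(434,45)),('ball',.12,(720,147),(575,99)),('nut',.113,(104,402),(105,420)),
 ('lvl far back',.04,(347,193),(225,181)),('lvl far front',.04,(373,204),(249,190)),('lvl near back',.04,(73,380),(32,385)),
 ('railtop far back',.07,(532,160),(395,131)),('railtop far fr',.07,(578,178),(435,142)),('bottle base',0,(486,450),(418,395)),('bottle tip',.166,(480,195),(421,165)),
 ('box corner',0,(210,200),(88,200))]: print(n,S(*s,z),D(*d,z))
E
```

```text
hubtop [ 0.507 -0.111] [ 0.505 -0.107]
ball [ 0.408 -0.095] [ 0.407 -0.095]
nut [0.533 0.26 ] [0.532 0.264]
lvl far back [ 0.619 -0.027] [ 0.616 -0.026]
lvl far front [ 0.599 -0.027] [ 0.597 -0.023]
lvl near back [0.625 0.197] [0.625 0.195]
railtop far back [ 0.525 -0.085] [ 0.52  -0.086]
railtop far fr [ 0.493 -0.085] [ 0.492 -0.085]
bottle base [0.443 0.073] [0.44  0.072]
bottle tip [0.447 0.075] [0.446 0.075]
box corner [ 0.72  -0.014] [ 0.719 -0.015]
```

```bash
cat >> h.py <<'E'
def tool(s=None):
    s=s or bot.read_state(); return np.array(s['tool_pos']),R.from_rotvec(s['tcp_rot']).as_matrix()
RY=np.array([.0712,.9975,0]);RX=np.array([.9975,-.0712,0]);RC=np.array([.519,.0765,0])
def rail(p): d=np.array(p)-RC; return np.array([d@RX,d@RY,d[2]])  # world->rail coords
def unrail(q): return RC+RX*q[0]+RY*q[1]+np.array([0,0,q[2]])
def togo(p): t,m=tool(); return (m.T@(np.array(p)-t)*1000).round(1)
E
python3 - <<'E'
from h import *
print('tin',at('scene0',200+705/5,180+25/5,.099),at('scene0',200+705/5,180+168/5,0),at('side0',200+512/3.75,155+130/3.75,0))
print('white box',at('scene0',412,200,0),at('scene0',345,175,0))
hub=np.array([.506,-.109,.12]);ball=np.array([.4075,-.095,.12])
print(rail(hub),rail(ball),[rail(p).round(3) for p in ([.618,-.027,0],[.598,-.025,0],[.625,.196,0],[.445,.073,0],[.72,-.015,0])])
# yaw & push start point, after turn of -1.22
t,m=tool();m2=m@R.from_rotvec([0,0,-1.22]).as_matrix();print(m2.round(3))
p=unrail([rail(hub)[0]-.07,rail(hub)[1]-.04,.273+.06]);print(p,(m2.T@(p-t)*1000).round(1), 'wrist yaw',np.arctan2(m2[1,0],m2[0,0]))
E
```

```text
tin [ 0.5013869  -0.23494696  0.099     ] [ 0.4908833  -0.22970724  0.        ] [ 0.47791674 -0.22468057  0.        ]
white box [ 0.3448828  -0.43952037  0.        ] [ 0.61101788 -0.45486597  0.        ]
[ 0.0002401  -0.18596185  0.12      ] [-0.09901045 -0.17901005  0.12      ] [array([ 0.106, -0.096,  0.   ]), array([ 0.086, -0.096,  0.   ]), array([0.097, 0.127, 0.   ]), array([-0.074, -0.009,  0.   ]), array([ 0.207, -0.077,  0.   ])]
[[ 0.073  0.997 -0.   ]
 [ 0.997 -0.073  0.002]
 [ 0.002 -0.001 -1.   ]]
[ 0.43332602 -0.14393004  0.333     ] [521.5 210.9  71.4] wrist yaw 1.4978185080215862
```

Call:
drive_tool([
  {"delta_pos": [0, 0, 0], "turn": -0.122, "jaw": -1},
  {"delta_pos": [0, 0, 0], "turn": -0.122, "jaw": -1},
  {"delta_pos": [0, 0, 0], "turn": -0.122, "jaw": -1},
  {"delta_pos": [0, 0, 0], "turn": -0.122, "jaw": -1},
  {"delta_pos": [0, 0, 0], "turn": -0.122, "jaw": -1},
  {"delta_pos": [0, 0, 0], "turn": -0.122, "jaw": -1},
  {"delta_pos": [0, 0, 0], "turn": -0.122, "jaw": -1},
  {"delta_pos": [0, 0, 0], "turn": -0.122, "jaw": -1},
])

```text
time: 0.77
tool_pos: [0.1851, -0.6489, 0.4039]
tcp_rot: [-2.538, -1.85, -0.001]
wrist_force: [0.0, -0.6, -0.2]
width: 0.0
grip_force: 0.0
```

Call:
drive_tool([
  {"delta_pos": [0, 0, 0], "turn": -0.122, "jaw": -1},
  {"delta_pos": [0, 0, 0], "turn": -0.122, "jaw": -1},
  {"delta_pos": [35, 11, 0], "turn": 0, "jaw": -1},
  {"delta_pos": [35, 11, 0], "turn": 0, "jaw": -1},
  {"delta_pos": [35, 11, 0], "turn": 0, "jaw": -1},
  {"delta_pos": [35, 11, 0], "turn": 0, "jaw": -1},
  {"delta_pos": [35, 11, 0], "turn": 0, "jaw": -1},
  {"delta_pos": [35, 11, 0], "turn": 0, "jaw": -1},
])

```text
time: 1.43
tool_pos: [0.2664, -0.4427, 0.404]
tcp_rot: [-2.301, -2.138, -0.001]
wrist_force: [0.4, -0.7, -0.0]
width: -0.003
grip_force: 0.0
```

Call:
drive_tool([
  {"delta_pos": [35, 16, 0], "turn": 0, "jaw": -1},
  {"delta_pos": [35, 16, 0], "turn": 0, "jaw": -1},
  {"delta_pos": [35, 16, 0], "turn": 0, "jaw": -1},
  {"delta_pos": [35, 16, 0], "turn": 0, "jaw": -1},
  {"delta_pos": [35, 16, 0], "turn": 0, "jaw": -1},
  {"delta_pos": [35, 16, 0], "turn": 0, "jaw": -1},
  {"delta_pos": [35, 16, 0], "turn": 0, "jaw": -1},
  {"delta_pos": [35, 16, 0], "turn": 0, "jaw": -1},
])

```text
time: 2.1
tool_pos: [0.4145, -0.1727, 0.4045]
tcp_rot: [-2.301, -2.139, 0.0]
wrist_force: [0.8, -1.3, 0.1]
width: -0.002
grip_force: 0.0
```

```bash
python3 - <<'E'
from h import *
s=bot.read_state();print(s['time'],s['tool_pos'],s['tcp_rot'],s['width'],s['q'].round(2))
p=unrail([-.07,-.186-.04,.273]);print(p,togo(p))
snap('wrist','w1');a=cv2.imread('pics/w1.png')
h=px('w1',[.506,-.109,.128]);b=px('w1',[.4075,-.095,.12]);print(h,b)
E
```

```text
2.1 [ 0.41450614 -0.17267327  0.40445837] [-2.30126117e+00 -2.13855087e+00  8.44860046e-05] -0.0015173826950880783 [-0.45 -0.18  2.06 -0.    1.26 -0.38]
[ 0.4330838 -0.143951   0.273    ] [ 30.   16.4 131.5]
[407.28620188 109.02662126] [261.86369932  98.69901931]
```

View pics/w1.png

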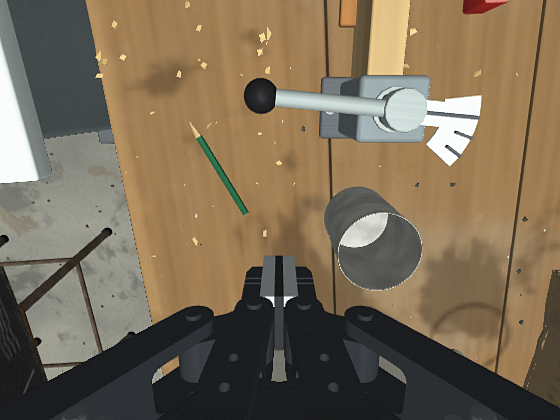

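The wrist view has the hub at (404,108) and the ball at (261,96), which match my predictions. The pointer is at about (475,115) with the ribs below it. I'll go down beside the bar.

Call:
drive_tool([
  {"delta_pos": [30, 16, 0], "turn": 0, "jaw": -1},
  {"delta_pos": [0, 0, 35], "turn": 0, "jaw": -1},
  {"delta_pos": [0, 0, 35], "turn": 0, "jaw": -1},
  {"delta_pos": [0, 0, 35], "turn": 0, "jaw": -1},
  {"delta_pos": [0, 0, 26], "turn": 0, "jaw": -1},
  {"delta_pos": [0, 0, 0], "turn": 0, "jaw": -1},
])

```text
time: 2.65
tool_pos: [0.4291, -0.1444, 0.2675]
tcp_rot: [-2.292, -2.132, 0.008]
wrist_force: [-1.2, -0.6, -1.5]
width: 0.002
grip_force: 0.0
```

```bash
python3 - <<'E'
from h import *
s=bot.read_state();print(s['time'],s['tool_pos'],rail(s['tool_pos']),s['wrist_force'],s['q'].round(2))
for a in (.07,.32,.445,.57):
  # contact-line: finger half-width 11 + bar 6 from lever axis, at r~.072, tool turned with lever (a-.07)
  d=np.array([-np.cos(a),np.sin(a)]);n=np.array([-np.sin(a),-np.cos(a)])
  print(a,(np.array([0,-.186])+.072*d+.017*n).round(4))
E
```

```text
2.65 [ 0.42905738 -0.14444479  0.26749605] [-0.0739865  -0.22679634  0.26749605] [-1.1697039  -0.64104144 -1.54337856] [-0.38 -0.02  2.2  -0.    0.98 -0.31]
0.07 [-0.073  -0.1979]
0.32 [-0.0737 -0.1795]
0.445 [-0.0723 -0.1704]
0.57 [-0.0698 -0.1615]
```

Call:
drive_tool([
  {"delta_pos": [0, 0, 0], "turn": 0.12, "jaw": -1},
  {"delta_pos": [12, -1.5, 0], "turn": 0, "jaw": -1},
  {"delta_pos": [12, -1.5, 0], "turn": 0, "jaw": -1},
  {"delta_pos": [4, -0.8, 0], "turn": 0.03, "jaw": -1},
  {"delta_pos": [4, -0.8, 0], "turn": 0.03, "jaw": -1},
  {"delta_pos": [4, -0.9, 0], "turn": 0.03, "jaw": -1},
  {"delta_pos": [4, -1, 0], "turn": 0.03, "jaw": -1},
  {"delta_pos": [0, 0, 0], "turn": 0, "jaw": -1},
])

```text
time: 3.32
tool_pos: [0.4351, -0.1057, 0.2754]
tcp_rot: [2.538, 1.846, 0.001]
wrist_force: [-0.1, -3.0, 0.5]
width: -0.002
grip_force: 1.5
```

```bash
cat > st.py <<'E'
from h import *
s=bot.read_state();q=rail(s['tool_pos']);f=np.array(s['wrist_force']);t,m=tool()
print(s['time'],'rail',q.round(4),'F rail',(f@RX).round(2),(f@RY).round(2),f[2].round(2),'yaw',round(np.arctan2(m[1,0],m[0,0]),3),'tilt',m[:,2].round(3))
r=np.array([q[0],q[1]+.186]);print('lever ang est (incl screw .07) ',np.arctan2(r[1],-r[0])+np.arcsin(.017/np.hypot(*r)),'torque',(-r[0]*-(f@RY)-r[1]*-(f@RX)*-1).round(3))
E
python3 st.py
```

```text
3.3167 rail [-0.0707 -0.1877  0.2754] F rail 0.09 -2.95 0.55 yaw 1.258 tilt [ 0.002 -0.002 -1.   ]
lever ang est (incl screw .07)  0.21802982040687796 torque 0.209
```

Call:
drive_tool([
  {"delta_pos": [4, -1, 0], "turn": 0.03, "jaw": -1},
  {"delta_pos": [4, -1, 0], "turn": 0.03, "jaw": -1},
  {"delta_pos": [4, -1.2, 0], "turn": 0.03, "jaw": -1},
  {"delta_pos": [3, -1, 0], "turn": 0.02, "jaw": -1},
  {"delta_pos": [0, 0, 0], "turn": 0, "jaw": -1},
])

```text
time: 3.73
tool_pos: [0.437, -0.0915, 0.2756]
tcp_rot: [2.632, 1.704, 0.001]
wrist_force: [1.4, -10.1, -2.2]
width: 0.003
grip_force: 4.4
```

```bash
python3 st.py; python3 - <<'E'
from h import *
snap('wrist','w2');h=px('w2',[.506,-.109,.128]);print(h,px('w2',[.4075,-.095,.12]))
cv2.imwrite('pics/w2b.png',cv2.resize(cv2.imread('pics/w2.png'),(800,600),interpolation=3))
E
```

```text
3.7333 rail [-0.0699 -0.1735  0.2756] F rail 2.09 -10.01 -2.18 yaw 1.149 tilt [ 0.004 -0.005 -1.   ]
lever ang est (incl screw .07)  0.4194380569127643 torque 0.673
[465.59095021 272.72186743] [216.99102119 323.70892964]
```

View pics/w2b.png

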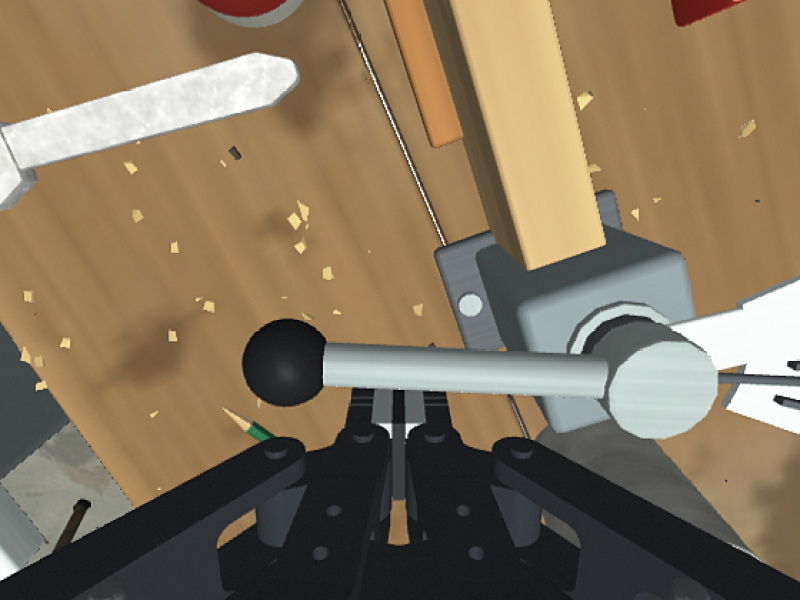

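The pointer at (775,378) stands between the ribs, at (795,365) and (785,400). Force and geometry both give about 0.34 rad. I'll nudge it 1.5 mm and hold.

Call:
drive_tool([
  {"delta_pos": [1.5, -0.5, 0], "turn": 0, "jaw": -1},
  {"delta_pos": [0, 0, 0], "turn": 0, "jaw": -1},
  {"delta_pos": [0, 0, 0], "turn": 0, "jaw": -1},
  {"delta_pos": [0, 0, 0], "turn": 0, "jaw": -1},
  {"delta_pos": [0, 0, 0], "turn": 0, "jaw": -1},
  {"delta_pos": [0, 0, 0], "turn": 0, "jaw": -1},
  {"delta_pos": [0, 0, 0], "turn": 0, "jaw": -1},
  {"delta_pos": [0, 0, 0], "turn": 0, "jaw": -1},
])

```text
time: 4.45
tool_pos: [0.4371, -0.0905, 0.2757]
tcp_rot: [2.631, 1.704, 0.0]
wrist_force: [1.3, -11.3, -1.3]
width: 0.006
grip_force: 4.6
```

```bash
python3 st.py; python3 - <<'E'
from h import *
u,v=np.array([287,362])*.7; b=at('w2',u,v,.12);print(b,rail(b)); h=at('w2',663*.7,384*.7,.128);r=rail(b)-rail(h);print(rail(h),np.arctan2(r[1],-r[0]))
E
```

```text
4.45 rail [-0.0698 -0.1724  0.2757] F rail 2.11 -11.13 -1.26 yaw 1.149 tilt [ 0.004 -0.006 -1.   ]
lever ang est (incl screw .07)  0.43327441267316913 torque 0.749
[ 0.41636791 -0.06391779  0.12      ] [-0.09237776 -0.14737415  0.12      ]
[ 3.05758609e-05 -1.84158757e-01  1.28000000e-01] 0.3788379138218446
```

Call:
drive_tool([
  {"delta_pos": [0.5, 0, 0], "turn": 0, "jaw": -1},
  {"delta_pos": [0, 0, 0], "turn": 0, "jaw": -1},
  {"delta_pos": [0, 0, 0], "turn": 0, "jaw": -1},
  {"delta_pos": [0, 0, 0], "turn": 0, "jaw": -1},
  {"delta_pos": [0, 0, 0], "turn": 0, "jaw": -1},
  {"delta_pos": [0, 0, 0], "turn": 0, "jaw": -1},
  {"delta_pos": [0, 0, 0], "turn": 0, "jaw": -1},
  {"delta_pos": [0, 0, 0], "turn": 0, "jaw": -1},
])

```text
time: 5.12
tool_pos: [0.4373, -0.0901, 0.2757]
tcp_rot: [2.631, 1.704, 0.0]
wrist_force: [1.0, -10.6, 0.1]
width: -0.006
grip_force: 4.7
```

Call:
drive_tool([
  {"delta_pos": [0, 0, 0], "turn": 0, "jaw": -1},
  {"delta_pos": [0, 0, 0], "turn": 0, "jaw": -1},
  {"delta_pos": [0, 0, 0], "turn": 0, "jaw": -1},
  {"delta_pos": [0, 0, 0], "turn": 0, "jaw": -1},
  {"delta_pos": [0, 0, 0], "turn": 0, "jaw": -1},
  {"delta_pos": [0, 0, 0], "turn": 0, "jaw": -1},
  {"delta_pos": [0, 0, 0], "turn": 0, "jaw": -1},
  {"delta_pos": [0, 0, 0], "turn": 0, "jaw": -1},
])

```text
time: 5.78
tool_pos: [0.4373, -0.0901, 0.2757]
tcp_rot: [2.631, 1.704, 0.0]
wrist_force: [1.5, -11.5, -0.9]
width: -0.001
grip_force: 4.7
```

Call:
drive_tool([
  {"delta_pos": [-8, 2, 0], "turn": -0.06, "jaw": -1},
  {"delta_pos": [-8, 2, 0], "turn": -0.06, "jaw": -1},
  {"delta_pos": [-10, 2, 0], "turn": -0.06, "jaw": -1},
  {"delta_pos": [-12, 1, 0], "turn": -0.06, "jaw": -1},
  {"delta_pos": [-16, 0, 0], "turn": -0.06, "jaw": -1},
  {"delta_pos": [0, 0, 0], "turn": -0.05, "jaw": -1},
  {"delta_pos": [0, 0, 0], "turn": 0, "jaw": -1},
])

```text
time: 6.37
tool_pos: [0.4281, -0.1429, 0.2749]
tcp_rot: [2.3, 2.138, 0.001]
wrist_force: [0.2, -0.6, 0.8]
width: 0.004
grip_force: 0.0
```

```bash
python3 st.py
```

```text
6.3667 rail [-0.075  -0.2253  0.2749] F rail 0.2 -0.54 0.78 yaw 1.498 tilt [ 0.001 -0.    -1.   ]
lever ang est (incl screw .07)  -0.28046900723268453 torque 0.049
```

Call:
drive_tool([
  {"delta_pos": [0, 0, -35], "turn": 0, "jaw": -1},
  {"delta_pos": [0, 0, -35], "turn": 0, "jaw": -1},
  {"delta_pos": [0, 0, -35], "turn": 0, "jaw": -1},
  {"delta_pos": [0, 0, -25], "turn": 0, "jaw": -1},
  {"delta_pos": [30, 21, 0], "turn": 0, "jaw": -1},
  {"delta_pos": [30, 21, 0], "turn": 0, "jaw": 1},
  {"delta_pos": [30, 21, 0], "turn": 0, "jaw": 1},
  {"delta_pos": [30, 21, 0], "turn": 0, "jaw": 1},
])

```text
time: 7.03
tool_pos: [0.5211, -0.0269, 0.4052]
tcp_rot: [2.302, 2.136, 0.002]
wrist_force: [0.5, -0.4, 0.6]
width: 0.42
grip_force: 0.0
```

Call:
drive_tool([
  {"delta_pos": [25, 21, 0], "turn": 0, "jaw": 1},
  {"delta_pos": [25, 21, 0], "turn": 0, "jaw": 1},
  {"delta_pos": [20, 20, 0], "turn": 0, "jaw": 1},
  {"delta_pos": [0, 20, 0], "turn": -0.04, "jaw": 1},
  {"delta_pos": [0, 0, 0], "turn": 0, "jaw": 1},
  {"delta_pos": [0, 0, 0], "turn": 0, "jaw": 1},
])

```text
time: 7.53
tool_pos: [0.6077, 0.0361, 0.4038]
tcp_rot: [-2.258, -2.184, 0.001]
wrist_force: [-1.0, -0.5, 0.3]
width: 0.999
grip_force: 0.0
```

```bash
python3 st.py; python3 - <<'E'
from h import *
snap('wrist','w3')
cv2.imwrite('pics/w3b.png',cv2.resize(cv2.imread('pics/w3.png'),(800,600),interpolation=3))
snap('scene','s3')
E
```

```text
7.5333 rail [ 0.0913 -0.034   0.4038] F rail -0.92 -0.55 0.28 yaw 1.538 tilt [-0.001  0.    -1.   ]
lever ang est (incl screw .07)  2.207961773894349 torque 0.089
```

View pics/w3b.png

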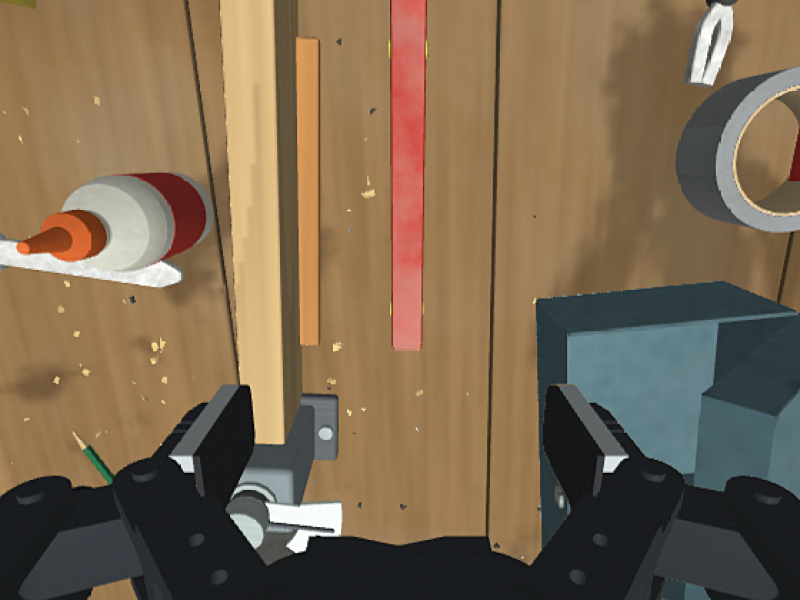

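The level's near end is at (392..422, 349) and its length runs straight up the picture. The tool box's front corner is at (540,300), clear of the grasp spot. Lever and pointer have sprung back.

```bash
python3 - <<'E'
from h import *
W=lambda u,v,z:rail(at('w3',u*.7,v*.7,z)).round(4)
print('level',W(392,348,.04),W(422,349,.04),W(391,0,.04),W(426,0,.04))
print('rail',W(255,444,.07),W(284,444,.07),W(221,0,.07),W(273,0,.07),W(232,150,.07),W(278,150,.07))
a=cv2.resize(cv2.imread('pics/s3.png')[170:310,195:375],None,fx=4,fy=4,interpolation=3);cv2.imwrite('pics/s3c.png',a)
E
```

```text
level [ 0.0882 -0.0989  0.04  ] [ 0.11   -0.0989  0.04  ] [0.0798 0.1236 0.04  ] [0.1006 0.1244 0.04  ]
rail [-0.0054 -0.1628  0.07  ] [ 0.015 -0.162  0.07 ] [-0.0113  0.1125  0.07  ] [0.0168 0.1136 0.07  ] [-0.0099  0.0348  0.07  ] [0.017  0.0359 0.07  ]
```

Call:
drive_tool([
  {"delta_pos": [25, 2.5, 0], "turn": 0, "jaw": 0.4},
  {"delta_pos": [25, 2.5, 0], "turn": 0, "jaw": 0.4},
  {"delta_pos": [0, 0, 40], "turn": 0, "jaw": 0.4},
  {"delta_pos": [0, 0, 40], "turn": 0, "jaw": 0.4},
  {"delta_pos": [0, 0, 40], "turn": 0, "jaw": 0.4},
  {"delta_pos": [0, 0, 40], "turn": 0, "jaw": 0.4},
  {"delta_pos": [0, 0, 30], "turn": 0, "jaw": 0.4},
  {"delta_pos": [0, 0, 0], "turn": 0, "jaw": 0.4},
])

```text
time: 8.3
tool_pos: [0.6087, 0.0843, 0.2064]
tcp_rot: [-2.253, -2.176, 0.018]
wrist_force: [-2.5, -0.7, -1.4]
width: 0.699
grip_force: 0.0
```

```bash
python3 st.py; python3 -c "from h import *;print(bot.read_state()['width'])"
```

```text
8.3 rail [0.089  0.0141 0.2064] F rail -2.48 -0.9 -1.39 yaw 1.536 tilt [-0.014 -0.001 -1.   ]
lever ang est (incl screw .07)  2.066786274012889 torque 0.416
0.6994916604660778
```

Call:
drive_tool([
  {"delta_pos": [0, 0, 0], "turn": 0, "jaw": 0.4},
  {"delta_pos": [0, 0, 14], "turn": 0, "jaw": 0.4},
  {"delta_pos": [0, 0, 13], "turn": 0, "jaw": 0.4},
  {"delta_pos": [0, 0, 0], "turn": 0, "jaw": 0.4},
  {"delta_pos": [0, 0, 0], "turn": 0, "jaw": 0.4},
])

```text
time: 8.72
tool_pos: [0.6138, 0.0853, 0.1869]
tcp_rot: [-2.258, -2.184, 0.0]
wrist_force: [0.5, 0.0, 0.2]
width: 0.701
grip_force: 0.0
```

```bash
python3 st.py
```

```text
8.7167 rail [0.094  0.0155 0.1869] F rail 0.55 0.04 0.22 yaw 1.538 tilt [-0. -0. -1.]
lever ang est (incl screw .07)  2.0836106713875004 torque -0.106
```

Well placed, so I'll close on the level and lift it a little.

Call:
drive_tool([
  {"delta_pos": [0, 0, 0], "turn": 0, "jaw": -0.2},
  {"delta_pos": [0, 0, 0], "turn": 0, "jaw": -0.4},
  {"delta_pos": [0, 0, 0], "turn": 0, "jaw": -1},
  {"delta_pos": [0, 0, 0], "turn": 0, "jaw": -1},
  {"delta_pos": [0, 0, 0], "turn": 0, "jaw": -1},
  {"delta_pos": [0, 0, 0], "turn": 0, "jaw": -1},
], grip_force=45)

```text
time: 9.22
tool_pos: [0.6145, 0.0855, 0.1877]
tcp_rot: [2.257, 2.184, 0.002]
wrist_force: [0.5, 0.6, 3.6]
width: 0.251
grip_force: 45.2
```

Call:
drive_tool([
  {"delta_pos": [0, 0, -10], "turn": 0, "jaw": -1},
  {"delta_pos": [0, 0, -20], "turn": 0, "jaw": -1},
  {"delta_pos": [0, 0, -25], "turn": 0, "jaw": -1},
  {"delta_pos": [0, 0, -25], "turn": 0, "jaw": -1},
  {"delta_pos": [0, 0, -15], "turn": 0, "jaw": -1},
  {"delta_pos": [0, 0, -5], "turn": 0, "jaw": -1},
  {"delta_pos": [0, 0, 0], "turn": 0, "jaw": -1},
  {"delta_pos": [0, 0, 0], "turn": 0, "jaw": -1},
])

```text
time: 9.88
tool_pos: [0.6131, 0.0853, 0.2856]
tcp_rot: [-2.257, -2.184, 0.002]
wrist_force: [-0.7, 0.8, -4.1]
width: 0.247
grip_force: 44.6
```

```bash
python3 st.py; python3 - <<'E'
from h import *
print(bot.read_state()['torque'])
snap('wrist','w4')
cv2.imwrite('pics/w4b.png',cv2.resize(cv2.imread('pics/w4.png'),(800,600),interpolation=3))
E
```

```text
9.8833 rail [0.0933 0.0155 0.2856] F rail -0.73 0.73 -4.08 yaw 1.538 tilt [-0.002 -0.    -1.   ]
lever ang est (incl screw .07)  2.081033561133764 torque 0.215
[-0.00890258 -0.01459995 -0.02853333]
```

View pics/w4b.png

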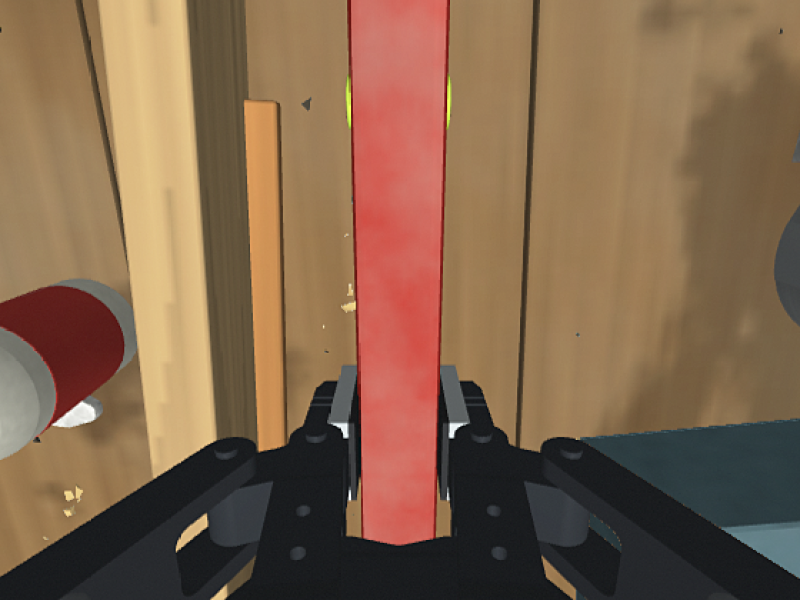

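```bash
python3 - <<'E'
from h import *
W=lambda u,v,z:rail(at('w4',u*.7,v*.7,z)).round(4)
for v,l,r in((0,100,187),(300,137,206),(450,152,216)): print('rail',W(l,v,.07),W(r,v,.07))
for v,l,r in((0,349,449),(300,356,443),(530,363,436)): print('lev',W(l,v,.138),W(r,v,.138))
E
```

```text
rail [-0.011   0.1318  0.07  ] [0.0177 0.1329 0.07  ]
rail [-0.0106  0.0283  0.07  ] [0.0163 0.0293 0.07  ]
rail [-0.0119 -0.0394  0.07  ] [ 0.0156 -0.0382  0.07  ]
lev [0.0779 0.118  0.138 ] [0.0987 0.1188 0.138 ]
lev [0.0803 0.0527 0.138 ] [0.1017 0.0535 0.138 ]
lev [ 0.0833 -0.0163  0.138 ] [ 0.1042 -0.0155  0.138 ]
```

Call:
drive_tool([
  {"delta_pos": [0, 0, 0], "turn": 0.045, "jaw": -1},
  {"delta_pos": [3, -15, 0], "turn": 0, "jaw": -1},
  {"delta_pos": [2, -25, 0], "turn": 0, "jaw": -1},
  {"delta_pos": [0, -25, 0], "turn": 0, "jaw": -1},
  {"delta_pos": [0, -17, 0], "turn": 0, "jaw": -1},
  {"delta_pos": [0, -8, 0], "turn": 0, "jaw": -1},
  {"delta_pos": [0, 0, 0], "turn": 0, "jaw": -1},
  {"delta_pos": [0, 0, 0], "turn": 0, "jaw": -1},
])

```text
time: 10.6
tool_pos: [0.5245, 0.0974, 0.286]
tcp_rot: [-2.306, -2.133, 0.001]
wrist_force: [1.2, -0.6, -3.4]
width: 0.246
grip_force: 44.8
```

```bash
python3 st.py; python3 - <<'E'
from h import *
snap('wrist','w5')
cv2.imwrite('pics/w5b.png',cv2.resize(cv2.imread('pics/w5.png'),(800,600),interpolation=3))
E
```

```text
10.6 rail [0.004  0.0212 0.286 ] F rail 1.26 -0.52 -3.45 yaw 1.493 tilt [-0. -0. -1.]
lever ang est (incl screw .07)  1.672410032643578 torque -0.264
```

View pics/w5b.png

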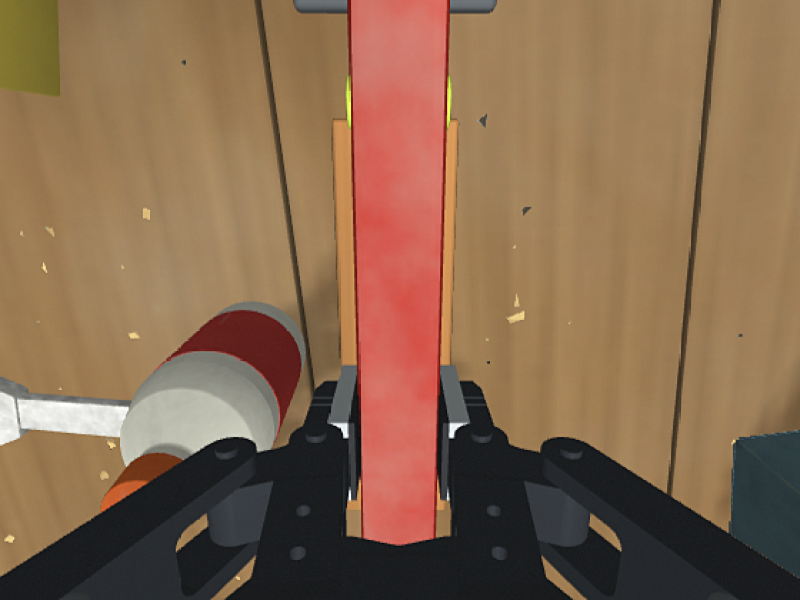

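```bash
python3 - <<'E'
from h import *
W=lambda u,v,z:rail(at('w5',u*.7,v*.7,z)).round(4)
for v,l,r,z in((120,333,458,.01),(350,341.5,452.5,.01),(5,294,496,.01)): a,b=W(l,v,z),W(r,v,z);print('plinth',a,b,(a+b)/2)
for v,l,r in((0,349,449),(300,356,443),(530,363,436)): a,b=W(l,v,.138),W(r,v,.138);print('lev',(a+b)/2)
E
```

```text
plinth [-0.0268  0.1075  0.01  ] [0.0315 0.1071 0.01  ] [0.00235 0.1073  0.01   ]
plinth [-0.0273 -0.0082  0.01  ] [ 0.0319 -0.0085  0.01  ] [ 0.0023  -0.00835  0.01   ]
plinth [-0.0418  0.155   0.01  ] [0.0468 0.1545 0.01  ] [0.0025  0.15475 0.01   ]
lev [0.00395 0.12425 0.138  ]
lev [0.0037  0.05875 0.138  ]
lev [ 0.00335 -0.01055  0.138  ]
```

Call:
drive_tool([
  {"delta_pos": [0, -1.3, 0], "turn": -0.004, "jaw": -1},
  {"delta_pos": [0, 0, 10], "turn": 0, "jaw": -1},
  {"delta_pos": [0, 0, 10], "turn": 0, "jaw": -1},
  {"delta_pos": [0, 0, 5], "turn": 0, "jaw": -1},
  {"delta_pos": [0, 0, 1.5], "turn": 0, "jaw": -1},
  {"delta_pos": [0, 0, 0], "turn": 0, "jaw": -1},
  {"delta_pos": [0, 0, 0], "turn": 0, "jaw": -1},
  {"delta_pos": [0, 0, 0], "turn": 0, "jaw": -1},
])

```text
time: 11.32
tool_pos: [0.5235, 0.0975, 0.2604]
tcp_rot: [2.302, 2.137, 0.001]
wrist_force: [-0.0, 1.0, -3.8]
width: 0.248
grip_force: 44.8
```

```bash
python3 st.py
```

```text
11.3167 rail [0.003  0.0212 0.2604] F rail -0.07 0.96 -3.79 yaw 1.497 tilt [ 0.001  0.    -1.   ]
lever ang est (incl screw .07)  1.667469333769743 torque 0.018
```

Call:
drive_tool([
  {"delta_pos": [0, 0, 1], "turn": 0, "jaw": -1},
  {"delta_pos": [0, 0, 1], "turn": 0, "jaw": -1},
  {"delta_pos": [0, 0, 0.5], "turn": 0, "jaw": -1},
  {"delta_pos": [0, 0, 0], "turn": 0, "jaw": -1},
  {"delta_pos": [0, 0, 0], "turn": 0, "jaw": -1},
])

```text
time: 11.73
tool_pos: [0.5232, 0.0975, 0.2578]
tcp_rot: [2.302, 2.138, 0.0]
wrist_force: [-0.2, 0.3, -3.6]
width: 0.251
grip_force: 44.8
```

Call:
drive_tool([
  {"delta_pos": [0, 0, 0.7], "turn": 0, "jaw": -1},
  {"delta_pos": [0, 0, 0.7], "turn": 0, "jaw": -1},
  {"delta_pos": [0, 0, 0], "turn": 0, "jaw": -1},
  {"delta_pos": [0, 0, 0], "turn": 0, "jaw": -1},
])

```text
time: 12.07
tool_pos: [0.5234, 0.0975, 0.2577]
tcp_rot: [2.302, 2.138, 0.0]
wrist_force: [-4.0, -0.7, 5.8]
width: 0.251
grip_force: 46.1
```

The level is resting on the rail. I'll release it gently.

Call:
drive_tool([
  {"delta_pos": [0, 0, 0], "turn": 0, "jaw": -1},
  {"delta_pos": [0, 0, -0.5], "turn": 0, "jaw": -1},
  {"delta_pos": [0, 0, 0], "turn": 0, "jaw": -0.45},
  {"delta_pos": [0, 0, 0], "turn": 0, "jaw": -0.4},
  {"delta_pos": [0, 0, 0], "turn": 0, "jaw": -0.3},
  {"delta_pos": [0, 0, 0], "turn": 0, "jaw": -0.2},
  {"delta_pos": [0, 0, 0], "turn": 0, "jaw": -0.1},
  {"delta_pos": [0, 0, 0], "turn": 0, "jaw": -0.1},
], grip_force=20)

```text
time: 12.73
tool_pos: [0.5233, 0.0975, 0.2567]
tcp_rot: [2.302, 2.138, 0.0]
wrist_force: [0.3, 0.0, 0.8]
width: 0.449
grip_force: 0.0
```

```bash
python3 st.py; python3 - <<'E'
from h import *
print(bot.read_state()['width'],bot.read_state()['torque'])
E
```

```text
12.7333 rail [0.0028 0.0213 0.2567] F rail 0.3 0.05 0.79 yaw 1.497 tilt [ 0.  0. -1.]
lever ang est (incl screw .07)  1.6664970994908344 torque -0.061
0.44881819758891456 [ 0.03532309 -0.0478454  -0.04265992]
```

Call:
drive_tool([
  {"delta_pos": [0, 0, -5], "turn": 0, "jaw": -0.1},
  {"delta_pos": [0, 0, -15], "turn": 0, "jaw": -0.1},
  {"delta_pos": [0, 0, -30], "turn": 0, "jaw": -0.1},
  {"delta_pos": [0, 0, -30], "turn": 0, "jaw": -0.1},
  {"delta_pos": [0, 0, -30], "turn": 0, "jaw": -0.1},
  {"delta_pos": [-10, 0, -30], "turn": 0, "jaw": -0.1},
  {"delta_pos": [-30, 0, 0], "turn": 0, "jaw": -0.1},
  {"delta_pos": [-30, 0, 0], "turn": 0, "jaw": -0.1},
])

```text
time: 13.4
tool_pos: [0.519, 0.0277, 0.4007]
tcp_rot: [2.296, 2.138, 0.008]
wrist_force: [0.4, -0.4, 0.3]
width: 0.448
grip_force: 0.0
```

Call:
drive_tool([
  {"delta_pos": [-30, 0, 0], "turn": 0, "jaw": -0.1},
  {"delta_pos": [-30, 0, 0], "turn": 0, "jaw": -0.1},
  {"delta_pos": [0, 0, 0], "turn": 0, "jaw": -0.1},
  {"delta_pos": [0, 0, 0], "turn": 0, "jaw": -0.1},
  {"delta_pos": [0, 0, 0], "turn": 0, "jaw": -0.1},
])

```text
time: 13.82
tool_pos: [0.5136, -0.0321, 0.397]
tcp_rot: [-2.303, -2.137, -0.001]
wrist_force: [-0.7, -0.4, -0.5]
width: 0.453
grip_force: 0.0
```

```bash
python3 st.py; python3 - <<'E'
from h import *
snap('wrist','w6')
cv2.imwrite('pics/w6b.png',cv2.resize(cv2.imread('pics/w6.png'),(800,600),interpolation=3))
E
```

```text
13.8167 rail [ 0.0024 -0.1087  0.397 ] F rail -0.69 -0.43 -0.51 yaw 1.496 tilt [ 0.     0.001 -1.   ]
lever ang est (incl screw .07)  1.8229951316992115 torque 0.052
```

View pics/w6b.png

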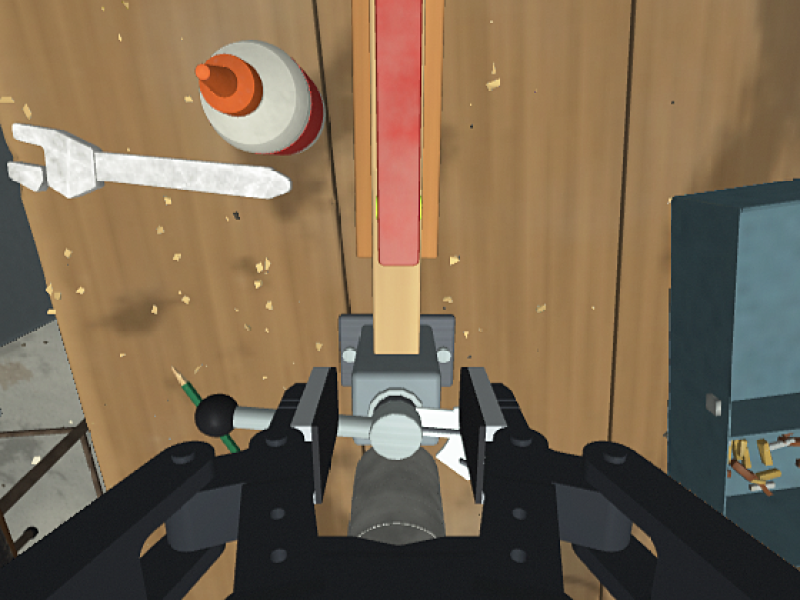

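The level lies along the rail, its near end at (379..421, 264), with a rail margin visible on both sides. The lever is back at rest and the bottle and can are untouched. I'll put a number on the centring.

```bash
python3 - <<'E'
from h import *
W=lambda u,v,z:rail(at('w6',u*.7,v*.7,z)).round(4)
b=W(216,415,.12);h=W(397,435,.128);print(b,h,np.arctan2(b[1]-h[1],h[0]-b[0]))
im=cv2.imread('pics/w6.png').astype(int)
for v in(10,60,110,165,175,205,225):
    row=im[v-2:v+3,235:320].mean(0);red=(row[:,2]-row[:,1]); 
    print(v,' '.join(f'{int(r[2])},{int(r[1])},{int(r[0])}' for r in row[14:70:1]) if v in(165,225) else '', np.where(red>90)[0][[0,-1]]+235 if (red>90).any() else '')
E
```

```text
[-0.1005 -0.1774  0.12  ] [ 0.0007 -0.1854  0.128 ] 0.07888733084612527
10  [263 294]
60  [264 294]
110  [272 293]
165 142,100,58 187,131,78 196,139,81 197,139,82 198,140,82 199,141,83 200,141,84 199,140,83 198,139,82 197,138,81 197,137,80 126,96,61 188,160,114 226,190,133 228,199,139 159,109,74 165,67,60 213,128,118 216,129,117 217,128,116 218,127,114 218,125,113 218,127,115 218,127,114 219,128,115 219,127,115 219,128,116 219,129,117 219,128,116 219,129,117 219,129,117 220,129,117 220,130,118 219,132,120 219,133,120 220,134,121 220,133,120 220,133,120 220,132,120 221,133,121 220,131,120 220,131,120 221,134,122 206,107,99 146,55,43 189,170,120 214,153,89 208,145,86 210,148,88 209,147,87 212,150,89 216,152,91 215,152,91 213,150,89 211,150,89 212,149,88 [265 293]
175  [265 292]
205  
225 111,118,120 111,117,120 111,116,120 111,117,121 111,116,120 110,116,120 104,110,114 105,111,115 105,110,114 105,111,115 103,109,115 93,104,116 159,131,90 215,179,123 234,203,141 227,195,137 225,193,135 223,191,133 223,190,133 223,190,133 223,191,135 224,191,135 224,191,134 224,190,134 224,192,134 224,193,135 224,191,135 224,191,133 223,189,134 223,189,133 223,190,134 223,189,133 223,189,134 224,190,134 224,191,133 225,192,135 225,192,134 227,195,136 229,198,138 231,199,140 231,201,140 232,202,142 236,207,145 231,196,136 206,169,113 102,108,115 102,110,117 106,112,117 107,113,117 107,112,117 110,115,120 113,118,123 113,118,124 113,119,123 113,118,124 112,119,124
```

```bash
python3 - <<'E'
from h import *
W=lambda u,v,z:rail(at('w6',u,v,z)).round(4)
for u,v,z in((264,165,.11),(294,165,.11),(261,165,.07),(294.6,165,.07),(261,225,.07),(294,225,.07)):print(W(u,v,z))
E
```

```text
[-0.0093 -0.0785  0.11  ]
[ 0.013  -0.0786  0.11  ]
[-0.0136 -0.0852  0.07  ]
[ 0.0153 -0.0853  0.07  ]
[-0.0145 -0.1399  0.07  ]
[ 0.0153 -0.14    0.07  ]
```

```bash
python3 -c "from workcell import bot;print(bot.finish_job())"
```

```text
the job is handed in; nothing more can be done
None
```

I handed the job in after about 14 s of robot time: the lever was held between the ribs for about 2 s and sprang back with no sign of the screw turning. The level now stands along the rail top, about 1 mm off its width centre by my measurement, and the bottle and can look undisturbed; the jar, beyond the left end, was not checked.

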